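# Thumb open the counter guard's service gate

### The arm

A 6-joint arm with a two-finger parallel gripper is mounted at the origin on the work surface. World frame = base frame: x ahead of the robot, y to its left, z up, the work surface at z = 0. Lengths are in m, angles in rad, forces in N, time in s.
With the tool pointing down it reaches from about 0.35 to 0.725 m from the base axis. Payload 4.3 kg.
Tool frame: the origin (TCP) lies midway between the tips of the shut fingers; the grasp point (between the pads) lies tcp_to_grasp behind it (tcp_to_grasp is the distance from the TCP to the grasp point, in m); z points along the fingers, y is the line along which they close (so a half turn about z gives the same grasp; the last joint's range is limited). The gripper opens to 85 mm and grips with 20 to 120 N. Pads are 22 mm wide; open, the fingers measure 114 mm over their backs; the gripper's body (76 mm by 85 mm) begins 54 mm behind the grasp point. The pads swing forward as they close: fully open they stand 13 mm farther back than shut.
Start: joints at [-1.226, 0.377, 0.081, 1.274, 0, 1.46], TCP at [0.253, -0.517, 0.231] pointing down, gripper open.
Joint ranges: [-2.72, 2.72], [-0.84, 1.66], [-1.02, 1.22], [-1.77, 2.12], [-1.37, 1.28], [-3.14, 3.14]. Speed limits (rad/s): [2.57, 2.57, 3.14, 3.14, 3.14, 3.14].

### API

Orientations are given as a unit quaternion [x, y, z, w].
In Python, from workcell import * gives the robot as it stands.
- The arm moves only by the tool play_rows, never from a script. Its argument "motion" is a list that holds one entry, the list of rows, each a list of 7 numbers: the shift along the tool's x, y, z in cm, then the turn, a rotation vector about the tool's x, y, z in degrees, then the gripper command: -1 is shut, 1 is fully open, values between are in proportion. In form: [[[tx, ty, tz, wx, wy, wz, claw], ...]]. A call has 1 to 20 rows; each row shifts and turns the commanded pose from where the row before left it, along the tool's axes as they then stand; what a row does not reach is not made up. A row lasts 1/12 s, in which the tool goes at most 41.7 mm and 7.16 degrees, less where a joint would pass 70% of its speed; a pose out of reach is approached as far as the arm can. A call with a gripper value outside its range is refused whole. The fingers move at their own pace and stop on an object; "squeeze" is the grip in N (left out, the last holds). Time passes only in rows, so rows that do not move let the fingers close. It gives the time, the measured TCP pose, the force, the opening and the grip force at its end, in the units of the state.
- get_obs(): the state, without advancing time (a new reading comes with each control period).
- camera(name): name is "scene" or "top" or "wrist"; returns a dict with "color" (420x560x3 uint8, blue, green, red), "mtx" (3x3 intrinsics, pixels), "position" and "rotation" of the camera in the world. Camera axes: x right, y down, z forward; pixel columns grow to the right and rows downward; lengths in m; the calibration is good to about 2 mm. The wrist camera is an equidistant fisheye: a pixel r from the principal point sees the ray r / f radians off the axis. A picture is of the moment at which its call begins. There is no depth.
- job_done(): hands the job in; it is judged then, once.
The state is a dict: "time_s": time; "joint_positions": joint angles; "qvel": joint speeds; "joint_torque": joint torques, N m; "ee_pos": TCP position; "tcp_rot": TCP orientation; "ft_force": force on the tool from outside, world axes, zero at the start; "wrist_torque": the same for the moment, N m; "grip_width": finger opening in m; "grasp_force": force on a finger pad.
Only numpy, scipy, OpenCV 4.12 (cv2) and the standard library are available. Lean on these libraries where they do the work, as an engineer would, in place of code of your own. Each camera call takes 0.05 s, during which the arm holds its last target. There are 200 camera calls.

### The job

Open the service gate in the orange counter guard so that goods can be handed across: press the yellow thumb lever down gently until the latch bar behind the gate is lifted right out of its catch, keep it down while you push the gate away from you past the catch, then swing the gate wide open and leave it standing there. Do not force the lever at the bottom of its travel, do not shove the gate against the catch and do not fling it open. Leave the jars, the box of chocolate bars and the calculator where they are.

Things in the scene. Friction and masses are not known exactly. Their poses are not given: they have to be found in the camera images.
- guard: Low orange steel guard, a fence 740 mm long, 250 mm high, fixed on the counter: two posts with mesh panels outside them and a 250 mm gateway between. Origin: on the counter, middle of the gateway, middle plane of the fence. x points across it from the robot's to the customers' side, y left along it, z up. Placed and turned anew each run.
- gate (a joint): Gate angle, rad: 0 shut, grows as it swings away from the robot (about +z), stop at 1.40. Orange frame with mesh, 20 mm thick, 240 mm wide from the hinge line, 20 to 235 mm above the counter, 0.85 kg; the stiff hinge keeps it where it is left. Latched it has 0.01 to 0.02 rad of play; the bar is past the catch at 0.065. Its swing is clear of objects.
- gate_hinge (a point): Point on the gate's vertical hinge line at the left of the gateway, 190 mm above the counter, in the gate's middle plane, 125 mm from the middle of the gateway (guard +y). The gate's front, robot's side, is a flat face 10 mm before its middle plane; at the thumb lever a plate stands 15 mm before it.
- thumb_lever: Thumb lever of the latch. Origin: its pivot pin (along y), in the gate's middle plane, 185 mm from the hinge line, 185 mm up; axes as the gate's at rest. Its yellow pad, 34 mm wide, 5 mm thick, sticks out to 50 mm before the middle plane, rising outwards by 27 degrees at rest, level when pressed. A set-screw in its tail lifts the bar. A light spring returns it.
- thumb_pad (a point): Where to press: top of the yellow pad, 28 mm out from the pin, mid-width; 200 mm up. It first moves down free, 1 to 9 mm as the screw is set (new each run, not seen), then lifts the bar (2 to 5 N); the bar clears the catch 6 mm on, and 1 mm later meets the top of its staple: a firm stop. Clear above; a pull handle hangs below, 56 to 156 mm up, 52 mm out.
- latch_bar: Gravity latch bar: bright flat steel, 188 x 20 x 6 mm, 0.13 to 0.27 kg, on the customers' side, 26 mm behind the gate's middle plane. Origin: its pivot, 100 mm from the hinge line, 195 mm up; axes as the gate's at rest. It lies level along the gate to the latch post (-y) and reaches 36 mm beyond the gate into the catch. It falls by its weight.
- catch: Dark steel catch on the customers' side of the right-hand post: a hook open at the top that holds the bar's end. Same origin and axes as the guard; the hook is 142 mm to the right (-y), its lip 33 to 39 mm behind the middle plane, top 195.4 mm up, 10.4 mm above the underside of the resting bar.
- jam_a: Jam jar with red lid, 68 mm across, 105 mm high, loose; on the customers' side, to the right or left of the gateway. Origin: centre of its underside.
- jam_b: Another such jam jar, loose; on the robot's side, to the right. Origin: centre of its underside.
- choc_box: Open cardboard counter box of chocolate bars, 75 x 160 mm, 95 mm high at its back, loose; on the customers' side, on the other hand of the gateway from the jar there. Origin: centre of its underside.
- calculator: Flat grey calculator, 120 x 80 mm, 18 mm high, loose; on the robot's side, to the left. Origin: centre of its underside.

How it is judged:
By the outcome, as a careful person would: the job done as asked, in the order asked, and still so for the second after the job is handed in, with the robot touching nothing.
It also fails if it takes over 50 s, if anything falls off the work surface, if the arm or the gripper's body presses on something with over 40 N, if the wrist force passes 120 N, or if a joint passes its speed limit or range.

## Working session

There is one attempt and no reset: what is moved stays moved. The work goes in short steps, Python scripts to look and compute and a tool call to move; the robot and the scene stay as the last step left them, time stands still between calls to the robot, and variables do not carry over. Pictures are saved under pics/ and viewed, at most 10 in all, crops included, and the job is handed in when it is done.

Besides the shell and the picture viewer there is one more tool, called as name(argument=value, ...) on one line, values as JSON. play_rows: Moves the arm, as the interface text tells. Its arguments: {"type":"object","properties":{"motion":{"type":"array"},"squeeze":{"type":"number"}},"required":["motion"]}

```bash
ls; mkdir -p pics; python3 - <<'E'
from workcell import *
import cv2,numpy as np
o=get_obs();print(o)
ims=[]
for n in("scene","top"):
    c=camera(n);np.savez('cam_'+n,**{k:np.array(v) for k,v in c.items()});print(n,c['mtx'],c['position'],c['rotation'])
    cv2.imwrite(f'pics/{n}0.png',c['color'])
E
```

```text
pics
{'time_s': 0.0, 'joint_positions': array([-1.22627097e+00,  3.78064106e-01,  7.96581285e-02,  1.27439304e+00,
        1.91493314e-05,  1.46050560e+00]), 'qvel': array([-1.67652207e-03,  1.87506762e-03,  4.31509713e-04,  7.10197769e-05,
        1.45242648e-03, -1.59133264e-03]), 'joint_torque': array([ 1.55346286e-03, -4.63609457e+01,  2.69872659e+01,  2.08129256e-02,
       -2.09968994e-05,  3.09567199e-06]), 'ee_pos': array([ 0.25239494, -0.51593555,  0.23037275]), 'tcp_rot': array([ 9.74253545e-01,  2.25452936e-01, -1.07497615e-04, -9.95602142e-04]), 'ft_force': array([ 0.03114115,  0.34470151, -0.25691827]), 'wrist_torque': array([ 0.01779884, -0.01401152,  0.00608959]), 'grasp_force': 0.0, 'grip_width': 0.0853603559745808}
scene [[530.37714409   0.         281.64942926]
 [  0.         530.37714409 213.69419716]
 [  0.           0.           1.        ]] [ 1.63281053 -0.22453572  0.84695288] [ 0.67419192  0.55090576 -0.31774992 -0.37550376]
top [[391.68174538   0.         285.39912264]
 [  0.         391.68174538 206.96686263]
 [  0.           0.           1.        ]] [0.43569065 0.00402043 1.23033381] [-0.69859151  0.71474644 -0.02692151  0.0195619 ]
```

View pics/scene0.png

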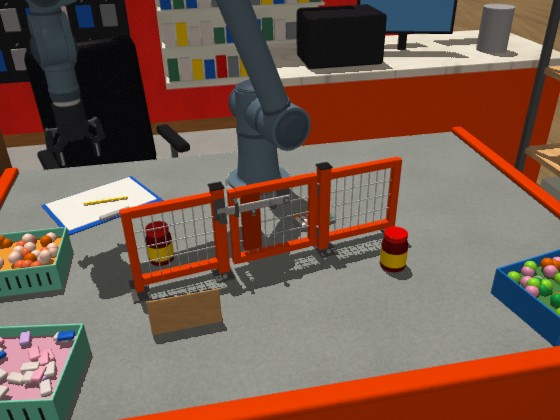

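View pics/top0.png

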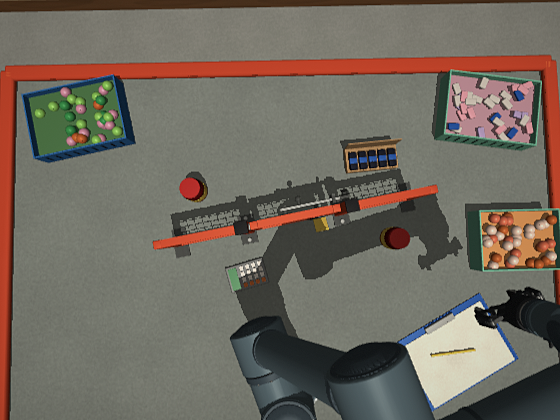

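Scene view: the fence with the bright latch bar, seen from the customers' side at about (255,205). Top view: the rail runs (153,245) to (437,189), posts are near (243,228) and (347,207), and the yellow lever is at (321,224).

```bash
cat >h.py <<'E'
import numpy as np,cv2
from scipy.spatial.transform import Rotation as R
def ray(c,px):
    px=np.atleast_2d(np.array(px,float));K=c['mtx']
    d=np.c_[(px-[K[0,2],K[1,2]])/[K[0,0],K[1,1]],np.ones(len(px))]
    q=np.array(c['rotation']);M=R.from_quat(q).as_matrix() if q.size==4 else q
    return d@M.T
def onz(c,px,z):
    d=ray(c,px);p=np.array(c['position']);return p+d*((z-p[2])/d[:,2])[:,None]
def proj(c,P):
    q=np.array(c['rotation']);M=R.from_quat(q).as_matrix() if q.size==4 else q
    d=(np.atleast_2d(P)-c['position'])@M;return d[:,:2]/d[:,2:]*[c['mtx'][0,0],c['mtx'][1,1]]+c['mtx'][:2,2]
E
python3 - <<'E'
from h import *
c=np.load('cam_top.npz');im=c['color']
hsv=cv2.cvtColor(im,cv2.COLOR_BGR2HSV)
o=cv2.inRange(hsv,(2,170,110),(13,255,255));m=np.zeros_like(o);m[180:255,145:445]=o[180:255,145:445]
n,l,s,ce=cv2.connectedComponentsWithStats(m)
for i in range(1,n):
    if s[i,4]>30: print('or',s[i],ce[i])
ys,xs=np.nonzero(m);P=np.c_[xs,ys]
r=cv2.minAreaRect(P.astype(np.float32));print(r)
w=onz(c,P,.25)
vx,vy,x0,y0=cv2.fitLine(w[:,:2].astype(np.float32),cv2.DIST_HUBER,0,.01,.01).ravel()
u=np.array([vx,vy]);u=u if vy>0 else -u
t=(w[:,:2]-[x0,y0])@u; k=np.percentile(t,[0.2,99.8]);off=(w[:,:2]-[x0,y0])@[u[1],-u[0]]
print('yaw',np.degrees(np.arctan2(-u[0],u[1])),'len',np.ptp(k),'mid',np.array([x0,y0])+u*k.mean(),'thick',np.percentile(off,[3,97]))
for nm,lo,hi in(('yel',(20,120,90),(34,255,255)),('dark',(0,0,0),(180,255,45))):
    m2=cv2.inRange(hsv,lo,hi)
    n,l,s,ce=cv2.connectedComponentsWithStats(m2)
    for i in range(1,n):
        if s[i,4]>15 and 190<ce[i][1]<260 and 200<ce[i][0]<400: print(nm,s[i],ce[i],onz(c,ce[i],.2 if nm=='yel' else .255))
cv2.imwrite('pics/crop.png',np.hstack([cv2.resize(im[170:270,220:370],None,fx=4,fy=4,interpolation=cv2.INTER_CUBIC)]))
E
```

```text
or [358 185  80  24 710] [396.63802817 196.61126761]
or [249 204  92  26 805] [294.46956522 216.62608696]
or [153 226  82  23 734] [194.10081744 237.26975477]
((289.7669372558594, 190.9508514404297), (63.529823303222656, 289.4666442871094), 78.64088439941406)
yaw 10.018546 len 0.7229195642640857 mid [ 0.47545658 -0.03332996] thick [-0.01093722  0.01029335]
yel [194 191  13  11  39] [201.12820513 197.15384615] [[0.53432231 0.21393224 0.2       ]]
yel [314 217  15  15 160] [320.79375 224.06875] [[ 0.4562262  -0.09955832  0.2       ]]
dark [340 189   9   7  32] [343.875   191.78125] [[ 0.53461292 -0.15425591  0.255     ]]
dark [330 197  30  16 211] [348.92890995 203.93364929] [[ 0.50381184 -0.16590267  0.255     ]]
dark [233 214  22  21 236] [242.38983051 224.50847458] [[0.45851709 0.10101597 0.255     ]]
dark [384 227  15  22 101] [388.74257426 237.03960396] [[ 0.41898885 -0.26235136  0.255     ]]
```

View pics/crop.png

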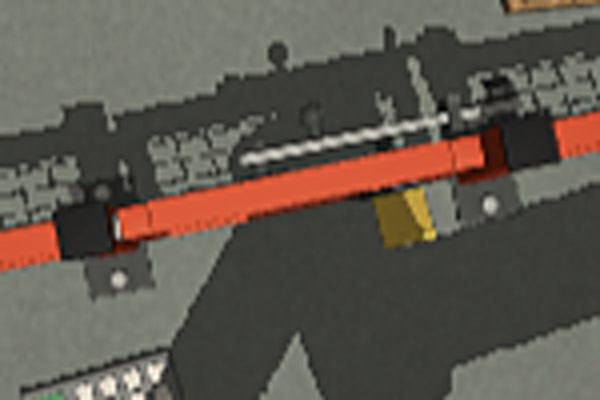

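The crop shows the yellow pad at about (321,224) in full-image pixels, on the robot's side of the gate. The bar is behind the gate, with its end at the right post.

```bash
python3 - <<'E'
from h import *
c=np.load('cam_top.npz')
for z in(.25,.235):
    a=onz(c,[[194.1,237.27],[396.64,196.61],[294.5,216.6]],z);d=a[0]-a[1]
    yaw=np.arctan2(-d[0],d[1]);print(z,a[:,:2],'mid',a[:2,:2].mean(0),'yaw',np.degrees(yaw),np.linalg.norm(d))
caps=onz(c,[[348.93,203.93],[242.39,224.5]],.255);print(caps.mean(0),np.linalg.norm(caps[0]-caps[1]))
y=np.radians(10.8)
# pad corners in gate frame
ex=np.array([np.cos(y),np.sin(y)]);ey=np.array([-ex[1],ex[0]])
G=caps.mean(0)[:2]
for z in(.2,.21):
  for px in ([320.8,224.07],[314,219],[328,229],[320,231]):
    p=onz(c,px,z)[0,:2]-G;print(z,px,p@ex,p@ey)
E
```

```text
0.25 [[ 0.42964392  0.22211397]
 [ 0.51995    -0.28778495]
 [ 0.47543134 -0.02916903]] mid [ 0.47479696 -0.03283549] yaw 10.043273920595974 0.5178340446956734
0.235 [[ 0.4295514   0.225451  ]
 [ 0.52123924 -0.29224984]
 [ 0.47603941 -0.02967686]] mid [ 0.47539532 -0.03339942] yaw 10.043273920595981 0.5257573770905755
[ 0.48117952 -0.03244525  0.255     ] 0.27073475990625856
0.2 [320.8, 224.07] -0.03709373274078849 -0.061263908539541057
0.2 [314, 219] -0.020307529713869153 -0.0466230928823177
0.2 [328, 229] -0.05371929658718274 -0.0769938808719773
0.2 [320, 231] -0.05442223550982781 -0.055276950530009215
0.21 [320.8, 224.07] -0.03710107426897913 -0.06023892573332862
0.21 [314, 219] -0.020477791285935847 -0.045740207864713577
0.21 [328, 229] -0.05356527716990081 -0.07581622936644915
0.21 [320, 231] -0.05426139365390767 -0.054310074697722484
```

play_rows(motion=[[[0,0,-2,0,0,4,-1],[0,0,-2,0,0,4,-1],[0,0,-2,0,0,4,-1],[0,0,-1,0,0,4.1,-1],[1.82,-2.51,0,0,0,0,-1],[1.82,-2.51,0,0,0,0,-1],[1.82,-2.51,0,0,0,0,-1],[1.82,-2.51,0,0,0,0,-1],[1.82,-2.51,0,0,0,0,-1],[1.82,-2.51,0,0,0,0,-1],[1.82,-2.51,0,0,0,0,-1],[1.82,-2.51,0,0,0,0,-1],[1.82,-2.51,0,0,0,0,-1],[1.82,-2.51,0,0,0,0,-1],[1.82,-2.51,0,0,0,0,-1],[1.82,-2.51,0,0,0,0,-1],[1.82,-2.51,0,0,0,0,-1],[1.82,-2.51,0,0,0,0,-1],[0,0,0,0,0,0,-1]]])

```text
time_s: 1.68
ee_pos: [0.444, -0.1222, 0.3009]
tcp_rot: [0.996, 0.09, 0.0, -0.001]
ft_force: [-0.2, -0.4, 0.2]
grip_width: 0.0001
grasp_force: 0.0
```

```bash
python3 - <<'E'
from workcell import *
import cv2,numpy as np
from scipy.spatial.transform import Rotation as R
c=camera("wrist");cv2.imwrite('pics/w1.png',c['color']);np.savez('cam_w1',**{k:np.array(v) for k,v in c.items()})
o=get_obs();print(o['ee_pos'],R.from_quat(o['tcp_rot']).as_matrix().round(3),o['joint_positions'].round(2),o['ft_force'].round(2),o['grip_width'],o['time_s'],c['mtx'],c['position'])
E
```

```text
[ 0.44319611 -0.12421181  0.30088181] [[ 0.984  0.178 -0.001]
 [ 0.178 -0.984  0.001]
 [-0.001 -0.001 -1.   ]] [-0.41  0.13 -0.06  1.38  0.    2.55] [-0.8   0.09 -0.03] -0.0002165138743594934 1.7333 [[325.1922621    0.         284.04788505]
 [  0.         325.1922621  211.69734784]
 [  0.           0.           1.        ]] [ 0.51467197 -0.10967325  0.44330889]
```

View pics/w1.png

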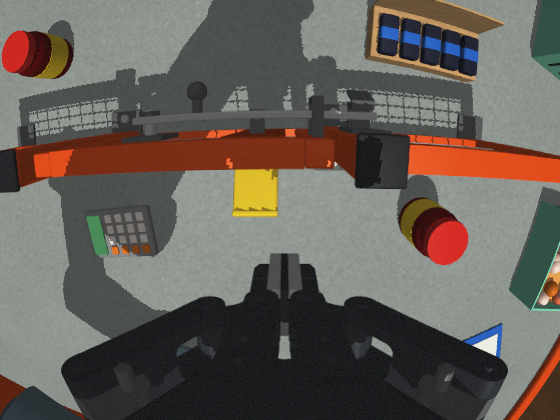

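The wrist view shows the pad spanning columns 233–279, with its outer edge at row 216. The shut fingertips are at about (285,258).

```bash
python3 - <<'E'
from h import *
c=np.load('cam_w1.npz');im=c['color']
h=cv2.cvtColor(im,cv2.COLOR_BGR2HSV);m=cv2.inRange(h,(22,150,90),(34,255,255));m[:160]=0;m[225:]=0;m[:,:220]=0;m[:,300:]=0
ys,xs=np.nonzero(m);print(xs.min(),xs.max(),ys.min(),ys.max())
K=c['mtx'];M=R.from_quat(c['rotation']).as_matrix()
y=np.radians(10.04);ex=np.array([np.cos(y),np.sin(y)]);ey=np.array([-ex[1],ex[0]]);G=np.array([.4755,-.0328])
def g(px,z):
    v=np.array(px)-K[:2,2];r=np.hypot(*v);t=r/K[0,0];d=M@np.r_[v/r*np.sin(t),np.cos(t)]
    p=c['position']+d*(z-c['position'][2])/d[2];return p[:2]
for px,z in(((233,214),.208),((279,216),.208),((256,215),.208),((256,192),.2)):
    p=g(px,z);print(px,p,(p-G)@ex,(p-G)@ey)
p=G-.031*ex-.06*ey;d=p-[.4432,-.1242];print(p,d@[.984,.178],d@[.178,-.984])
E
```

```text
232 277 169 216
(233, 214) [ 0.43783743 -0.08374735] -0.0459677552058431 -0.04360122361974407
(279, 216) [ 0.4425983  -0.11854457] -0.04734618407186655 -0.07869556009067316
(256, 215) [ 0.44023648 -0.1012377 ] -0.046654635120267046 -0.06124197333806377
(256, 192) [ 0.45597063 -0.09805644] -0.03060683023446313 -0.06085245872829137
[ 0.45543486 -0.09728558] 0.01682987332838918 -0.024305980867434854
```

play_rows(motion=[[[0.84,-1.2,0,0,0,0,-1],[0.84,-1.2,0,0,0,0,-1],[0,0,2,0,0,0,-1],[0,0,2,0,0,0,-1],[0,0,2,0,0,0,-1],[0,0,1.5,0,0,0,-1],[0,0,1,0,0,0,-1],[0,0,0,0,0,0,-1],[0,0,0,0,0,0,-1]]])

```text
time_s: 2.48
ee_pos: [0.4543, -0.1005, 0.2158]
tcp_rot: [0.996, 0.086, -0.001, -0.0]
ft_force: [-0.2, -0.0, 0.7]
grip_width: 0.0
grasp_force: 0.0
```

```bash
python3 - <<'E'
from workcell import *
import cv2,numpy as np
w=camera("wrist")['color'][120:300,180:380];s=camera("scene");np.savez('cam_s1',**{k:np.array(v) for k,v in s.items()});
s=s['color'][170:260,190:290]
cv2.imwrite('pics/w2.png',np.hstack([cv2.resize(w,(400,360)),cv2.resize(s,(400,360),interpolation=cv2.INTER_CUBIC)]))
o=get_obs();print(o['ee_pos'],o['ft_force'])
E
```

```text
[ 0.45546135 -0.10057886  0.21704541] [-0.1729003   0.70012159 -0.19574599]
```

View pics/w2.png

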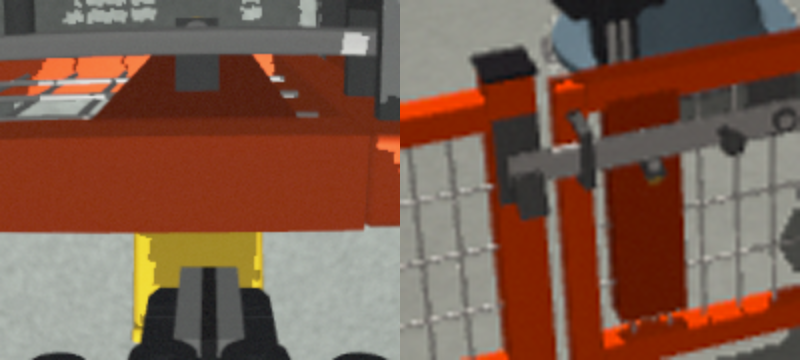

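The left half shows the fingers over the pad, about 3 mm right of centre. The right half shows the bar at rest in the catch. I'll press down gently now.

play_rows(motion=[[[0,-0.3,0,0,0,0,-1],[0,0,0.2,0,0,0,-1],[0,0,0.2,0,0,0,-1],[0,0,0.2,0,0,0,-1],[0,0,0.2,0,0,0,-1],[0,0,0,0,0,0,-1],[0,0,0,0,0,0,-1]]])

```text
time_s: 3.17
ee_pos: [0.4547, -0.0969, 0.2082]
tcp_rot: [0.996, 0.087, -0.0, 0.0]
ft_force: [0.4, -0.6, 0.4]
grip_width: -0.0
grasp_force: 0.2
```

play_rows(motion=[[[0,0,0.1,0,0,0,-1],[0,0,0.1,0,0,0,-1],[0,0,0,0,0,0,-1],[0,0,0,0,0,0,-1]]])

```text
time_s: 3.5
ee_pos: [0.4547, -0.0969, 0.2063]
tcp_rot: [0.996, 0.087, 0.0, 0.0]
ft_force: [-0.0, 0.3, 0.1]
grip_width: -0.0
grasp_force: 0.2
```

play_rows(motion=[[[0,0,0.1,0,0,0,-1],[0,0,0.1,0,0,0,-1],[0,0,0,0,0,0,-1],[0,0,0,0,0,0,-1]]])

```text
time_s: 3.83
ee_pos: [0.4547, -0.097, 0.2043]
tcp_rot: [0.996, 0.087, 0.0, 0.0]
ft_force: [0.5, -1.0, 1.7]
grip_width: -0.0004
grasp_force: 0.6
```

play_rows(motion=[[[0,0,0.1,0,0,0,-1],[0,0,0.1,0,0,0,-1],[0,0,0,0,0,0,-1],[0,0,0,0,0,0,-1]]])

```text
time_s: 4.17
ee_pos: [0.4546, -0.097, 0.2022]
tcp_rot: [0.996, 0.087, -0.0, 0.0]
ft_force: [0.5, -0.8, 1.9]
grip_width: 0.0001
grasp_force: 0.6
```

play_rows(motion=[[[0,0,0.1,0,0,0,-1],[0,0,0,0,0,0,-1],[0,0,0,0,0,0,-1]]])

```text
time_s: 4.42
ee_pos: [0.4547, -0.0969, 0.2013]
tcp_rot: [0.996, 0.087, 0.0, 0.0]
ft_force: [-1.5, -0.3, 1.2]
grip_width: 0.0003
grasp_force: 0.7
```

play_rows(motion=[[[0,0,0.1,0,0,0,-1],[0,0,0,0,0,0,-1],[0,0,0,0,0,0,-1]]])

```text
time_s: 4.67
ee_pos: [0.4547, -0.0969, 0.2002]
tcp_rot: [0.996, 0.087, -0.0, 0.0]
ft_force: [-0.2, -0.5, 1.5]
grip_width: 0.0
grasp_force: 0.7
```

play_rows(motion=[[[0,0,0.1,0,0,0,-1],[0,0,0,0,0,0,-1],[0,0,0,0,0,0,-1]]])

```text
time_s: 4.92
ee_pos: [0.4547, -0.0969, 0.1993]
tcp_rot: [0.996, 0.087, 0.0, 0.0]
ft_force: [-1.1, -0.5, 1.2]
grip_width: 0.0001
grasp_force: 0.7
```

play_rows(motion=[[[0,0,0.1,0,0,0,-1],[0,0,0,0,0,0,-1],[0,0,0,0,0,0,-1]]])

```text
time_s: 5.17
ee_pos: [0.4547, -0.097, 0.1982]
tcp_rot: [0.996, 0.087, 0.0, 0.0]
ft_force: [-0.4, -0.6, 0.7]
grip_width: 0.0002
grasp_force: 0.7
```

play_rows(motion=[[[0,0,0.1,0,0,0,-1],[0,0,0,0,0,0,-1],[0,0,0,0,0,0,-1]]])

```text
time_s: 5.42
ee_pos: [0.4547, -0.097, 0.1972]
tcp_rot: [0.996, 0.087, -0.0, 0.0]
ft_force: [-0.4, -1.3, 1.5]
grip_width: 0.0
grasp_force: 0.7
```

play_rows(motion=[[[0,0,0.1,0,0,0,-1],[0,0,0,0,0,0,-1],[0,0,0,0,0,0,-1]]])

```text
time_s: 5.67
ee_pos: [0.4547, -0.0969, 0.1962]
tcp_rot: [0.996, 0.087, 0.0, 0.0]
ft_force: [-0.2, -1.8, 0.9]
grip_width: 0.0
grasp_force: 0.7
```

play_rows(motion=[[[0,0,0.1,0,0,0,-1],[0,0,0,0,0,0,-1],[0,0,0,0,0,0,-1]]])

```text
time_s: 5.92
ee_pos: [0.4547, -0.097, 0.1952]
tcp_rot: [0.996, 0.087, 0.0, 0.0]
ft_force: [0.1, -1.5, 2.4]
grip_width: 0.0
grasp_force: 0.8
```

play_rows(motion=[[[0,0,0.1,0,0,0,-1],[0,0,0,0,0,0,-1],[0,0,0,0,0,0,-1]]])

```text
time_s: 6.17
ee_pos: [0.4547, -0.097, 0.1944]
tcp_rot: [0.996, 0.087, 0.0, 0.0]
ft_force: [-1.5, -0.6, 3.7]
grip_width: 0.0001
grasp_force: 1.4
```

```bash
python3 - <<'E'
from workcell import *
import cv2,numpy as np
s=camera("scene")['color'];a=np.load('cam_s1.npz')['color']
f=lambda i:cv2.resize(i[185:235,195:265],(400,286),interpolation=cv2.INTER_CUBIC)
cv2.imwrite('pics/s2.png',np.hstack([f(a),f(s)]))
E
```

```text
(no output)
```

View pics/s2.png

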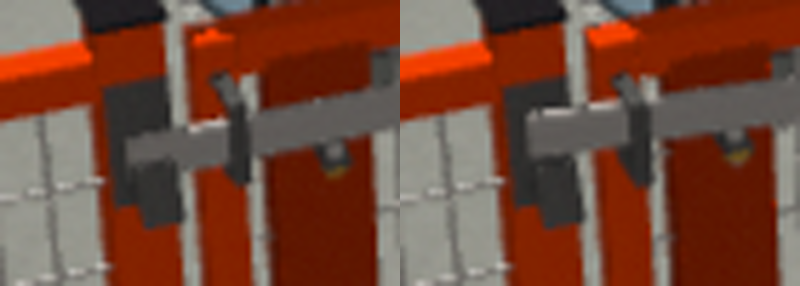

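The bar's end has risen, with its top edge going from about row 135 to 110 in the enlarged crop. I'll measure that lift in mm.

```bash
python3 - <<'E'
from h import *
from workcell import camera,get_obs
C=np.load('cam_s1.npz');a=C['color'].astype(int)
s=camera("scene")['color'].astype(int)
for col in (219,222,225,227):
  print(col);print(' a',[tuple(x) for x in a[200:220,col,[2,0]]]);print(' s',[tuple(x) for x in s[200:220,col,[2,0]]])
y=np.radians(10.04);ex=np.array([np.cos(y),np.sin(y)]);ey=np.array([-ex[1],ex[0]]);G=np.array([.4755,-.0328])
for yy in(-.15,-.142,-.12):
  q=G+.029*ex+yy*ey
  l=G+.039*ex+yy*ey
  print(yy,proj(C,[[*q,.185],[*q,.205],[*q,.195],[*q,.215],[*l,.1954]]).round(1).tolist())
E
```

```text
219
 a [(np.int64(45), np.int64(42)), (np.int64(46), np.int64(44)), (np.int64(47), np.int64(44)), (np.int64(46), np.int64(44)), (np.int64(48), np.int64(45)), (np.int64(47), np.int64(45)), (np.int64(47), np.int64(45)), (np.int64(48), np.int64(45)), (np.int64(60), np.int64(56)), (np.int64(88), np.int64(83)), (np.int64(93), np.int64(86)), (np.int64(97), np.int64(90)), (np.int64(96), np.int64(90)), (np.int64(75), np.int64(70)), (np.int64(68), np.int64(64)), (np.int64(55), np.int64(51)), (np.int64(51), np.int64(48)), (np.int64(50), np.int64(46)), (np.int64(49), np.int64(46)), (np.int64(47), np.int64(43))]
 s [(np.int64(45), np.int64(44)), (np.int64(47), np.int64(45)), (np.int64(47), np.int64(44)), (np.int64(46), np.int64(45)), (np.int64(80), np.int64(75)), (np.int64(102), np.int64(96)), (np.int64(97), np.int64(91)), (np.int64(96), np.int64(90)), (np.int64(94), np.int64(88)), (np.int64(93), np.int64(87)), (np.int64(96), np.int64(89)), (np.int64(92), np.int64(86)), (np.int64(71), np.int64(67)), (np.int64(50), np.int64(47)), (np.int64(64), np.int64(61)), (np.int64(52), np.int64(49)), (np.int
[... 3385 characters left out ...]
 (np.int64(98), np.int64(90)), (np.int64(95), np.int64(88)), (np.int64(95), np.int64(87)), (np.int64(97), np.int64(90)), (np.int64(94), np.int64(87)), (np.int64(119), np.int64(110)), (np.int64(144), np.int64(136)), (np.int64(149), np.int64(141)), (np.int64(151), np.int64(141)), (np.int64(148), np.int64(139)), (np.int64(143), np.int64(135)), (np.int64(145), np.int64(135)), (np.int64(143), np.int64(134)), (np.int64(142), np.int64(134))]
-0.15 [[218.2, 216.0], [217.6, 208.8], [217.9, 212.4], [217.3, 205.2], [219.0, 214.3]]
-0.142 [[221.5, 215.3], [220.8, 208.2], [221.2, 211.8], [220.5, 204.6], [222.3, 213.6]]
-0.12 [[230.2, 213.5], [229.7, 206.4], [230.0, 210.0], [229.4, 202.8], [231.1, 211.8]]
```

play_rows(motion=[[[0,0,0,0,0,0,-1]]])

```text
time_s: 6.35
ee_pos: [0.4547, -0.097, 0.1944]
tcp_rot: [0.996, 0.087, 0.0, 0.0]
ft_force: [-0.7, -1.3, 3.1]
grip_width: -0.0002
grasp_force: 1.5
```

play_rows(motion=[[[0,0,0.04,0,0,0,-1],[0,0,0,0,0,0,-1],[0,0,0,0,0,0,-1]]])

```text
time_s: 6.6
ee_pos: [0.4548, -0.097, 0.1941]
tcp_rot: [0.996, 0.087, 0.0, 0.0]
ft_force: [-0.8, -1.6, 4.4]
grip_width: 0.0001
grasp_force: 2.2
```

play_rows(motion=[[[0,0,0.04,0,0,0,-1],[0,0,0,0,0,0,-1],[0,0,0,0,0,0,-1]]])

```text
time_s: 6.85
ee_pos: [0.455, -0.097, 0.1939]
tcp_rot: [0.996, 0.087, 0.0, 0.0]
ft_force: [-1.0, -1.1, 5.8]
grip_width: 0.0003
grasp_force: 2.7
```

```bash
cat >bar.py <<'E'
import numpy as np
from workcell import camera,get_obs
a=np.load('cam_s1.npz')['color'].astype(float)[...,2]
s=np.mean([camera("scene")['color'].astype(float)[...,2] for _ in range(3)],0)
def edge(im,c): # bottom edge against light gap, col 226-228
    p=im[207:219,c];i=np.argmax(np.diff(p));lo,hi=np.median(p[:3]),np.median(p[-3:])
    k=np.argmax(p>(lo+hi)/2);return 207+k-1+((lo+hi)/2-p[k-1])/(p[k]-p[k-1])
for c in(226,227,228):print(c,edge(a,c),edge(s,c),'lift mm at catch',(edge(a,c)-edge(s,c))/.357*167/151)
o=get_obs();print(o['ee_pos'],o['ft_force'],o['wrist_torque'],o['time_s'])
E
python3 bar.py
```

```text
226 206.74 208.0 lift mm at catch -3.9033891702376033
227 214.63095238095238 211.27450980392157 lift mm at catch 10.398017147386136
228 205.28846153846155 211.69672131147541 lift mm at catch -19.852326823850632
[ 0.45500814 -0.09702973  0.19386923] [-0.30350316 -0.65840173  5.10838358] [-0.18657613  0.15118807 -0.02451239] 7.0
```

The bar is at the top of its travel: about 10.4 mm of lift, with the force starting to climb. I'll slide forward along the pad slope to meet the plate, keeping the force steady.

play_rows(motion=[[[0.1,0,0.02,0,0,0,-1],[0.1,0,0.02,0,0,0,-1],[0,0,0,0,0,0,-1],[0,0,0,0,0,0,-1]]])

```text
time_s: 7.33
ee_pos: [0.4575, -0.097, 0.1938]
tcp_rot: [0.996, 0.087, 0.001, 0.001]
ft_force: [0.0, -1.5, 6.0]
grip_width: 0.0001
grasp_force: 3.0
```

play_rows(motion=[[[0.1,0,0.02,0,0,0,-1],[0.1,0,0.02,0,0,0,-1],[0,0,0,0,0,0,-1],[0,0,0,0,0,0,-1]]])

```text
time_s: 7.67
ee_pos: [0.4597, -0.097, 0.1936]
tcp_rot: [0.996, 0.087, 0.001, 0.001]
ft_force: [0.2, -2.0, 7.4]
grip_width: 0.0003
grasp_force: 3.4
```

play_rows(motion=[[[0.1,0,0,0,0,0,-1],[0.1,0,0,0,0,0,-1],[0,0,0,0,0,0,-1],[0,0,0,0,0,0,-1]]])

```text
time_s: 8.0
ee_pos: [0.4617, -0.0969, 0.1936]
tcp_rot: [0.996, 0.087, 0.001, 0.001]
ft_force: [-0.8, -3.5, 6.6]
grip_width: 0.0001
grasp_force: 3.4
```

play_rows(motion=[[[0.1,0,0,0,0,0,-1],[0.1,0,0,0,0,0,-1],[0,0,0,0,0,0,-1],[0,0,0,0,0,0,-1]]])

```text
time_s: 8.33
ee_pos: [0.4636, -0.0968, 0.1936]
tcp_rot: [0.996, 0.087, 0.001, 0.002]
ft_force: [0.0, -2.7, 6.8]
grip_width: 0.0001
grasp_force: 3.3
```

```bash
python3 bar.py; python3 - <<'E'
from workcell import *
import cv2,numpy as np
s=camera("scene")['color'];w=camera("wrist")['color'][120:300,180:380]
cv2.imwrite('pics/s3.png',np.hstack([cv2.resize(s[185:248,195:265],(400,360),interpolation=cv2.INTER_CUBIC),cv2.resize(w,(400,360))]))
E
```

```text
226 206.74 206.43846153846152 lift mm at catch 0.9341444168090774
227 214.63095238095238 213.38842975206612 lift mm at catch 3.8492455344205014
228 205.28846153846155 213.26842105263157 lift mm at catch -24.721339322655563
[ 0.46362925 -0.09675956  0.19364343] [-0.14440403 -3.43767303  6.49421936] [-0.69932986  0.07334336 -0.0244543 ] 8.4833
```

View pics/s3.png

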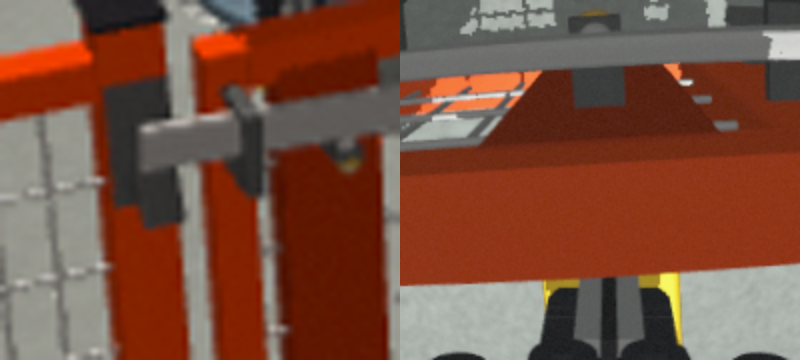

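The gate followed the finger on friction. The bar's end is up and riding above the lip in the left half, and the pad is still pressed in the right half. I'll continue past the catch.

play_rows(motion=[[[0.1,0,0,0,0,0,-1],[0.1,0,0,0,0,0,-1],[0.1,0,0,0,0,0,-1],[0,0,0,0,0,0,-1]]])

```text
time_s: 8.92
ee_pos: [0.4667, -0.0964, 0.1936]
tcp_rot: [0.996, 0.087, 0.001, 0.002]
ft_force: [0.9, -3.2, 6.6]
grip_width: -0.0002
grasp_force: 3.2
```

play_rows(motion=[[[0.1,0,0,0,0,0,-1],[0.1,0,0,0,0,0,-1],[0.1,0,0,0,0,0,-1],[0,0,0,0,0,0,-1]]])

```text
time_s: 9.25
ee_pos: [0.4696, -0.0958, 0.1936]
tcp_rot: [0.996, 0.087, 0.001, 0.002]
ft_force: [-1.1, -4.0, 5.8]
grip_width: 0.0002
grasp_force: 3.2
```

play_rows(motion=[[[0.1,0,0,0,0,0,-1],[0.1,0,0,0,0,0,-1],[0.1,0,0,0,0,0,-1],[0,0,0,0,0,0,-1]]])

```text
time_s: 9.58
ee_pos: [0.4726, -0.0953, 0.1936]
tcp_rot: [0.996, 0.087, 0.001, 0.002]
ft_force: [-0.1, -3.6, 6.0]
grip_width: -0.0
grasp_force: 3.1
```

play_rows(motion=[[[0.1,0,0,0,0,0,-1],[0.1,-0.02,0,0,0,0,-1],[0.1,-0.02,0,0,0,0,-1],[0,0,0,0,0,0,-1]]])

```text
time_s: 9.92
ee_pos: [0.4754, -0.0943, 0.1936]
tcp_rot: [0.996, 0.087, 0.001, 0.002]
ft_force: [0.0, -3.5, 5.9]
grip_width: -0.0
grasp_force: 3.1
```

```bash
python3 - <<'E'
from workcell import *
import cv2,numpy as np
s=camera("scene")['color'];w=camera("top")['color']
cv2.imwrite('pics/s4.png',np.hstack([cv2.resize(s[185:248,195:265],(400,360),interpolation=cv2.INTER_CUBIC),cv2.resize(w[180:261,280:370],(400,360),interpolation=cv2.INTER_CUBIC)]))
E
```

```text
(no output)
```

View pics/s4.png

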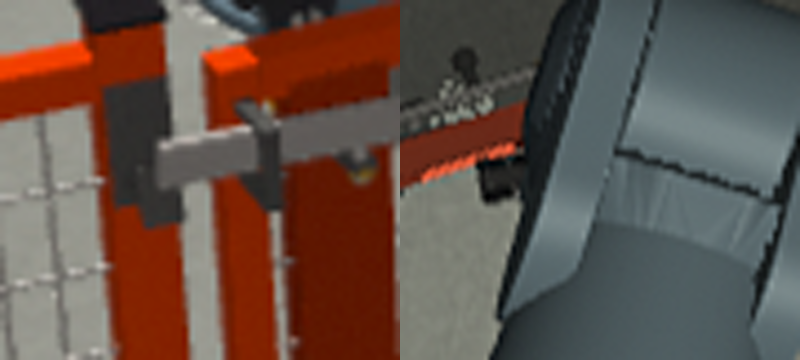

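The bar's end is now past the lip, shifted clear of the hook. I'll push a little more for margin, then release the lever, back off, and move toward the hinge side to push on the gate face.

play_rows(motion=[[[0.15,0,0,0,0,0,-1],[0.2,-0.02,0,0,0,0,-1],[0.2,-0.02,0,0,0,0,-1],[0.2,-0.02,0,0,0,0,-1],[0.2,-0.02,0,0,0,0,-1],[0.1,0,0,0,0,0,-1],[0,0,0,0,0,0,-1]]])

```text
time_s: 10.6
ee_pos: [0.4858, -0.0916, 0.1935]
tcp_rot: [0.996, 0.087, 0.001, 0.001]
ft_force: [0.9, -3.2, 5.9]
grip_width: 0.0001
grasp_force: 2.8
```

play_rows(motion=[[[0,0,-0.3,0,0,0,-1],[0,0,-0.3,0,0,0,-1],[0,0,-0.3,0,0,0,-1],[-0.3,0,-0.7,0,0,-2,-1],[-0.7,0,-1,0,0,-2,-1],[-0.7,0,-1,0,0,-2,-1],[0,-1.5,0,0,0,-2,-1],[0,-2,0,0,0,0,-1],[0,-2,0,0,0,0,-1],[0,0,0,0,0,0,-1],[0,0,0,0,0,0,-1]]])

```text
time_s: 11.52
ee_pos: [0.4506, -0.0408, 0.2284]
tcp_rot: [0.988, 0.157, -0.001, -0.0]
ft_force: [-0.3, -1.7, 0.1]
grip_width: -0.0002
grasp_force: 0.0
```

```bash
python3 - <<'E'
from workcell import *
from h import *
c=camera("wrist");cv2.imwrite('pics/w5.png',c['color'])
K=c['mtx'];M=R.from_quat(c['rotation']).as_matrix()
o=get_obs();T=R.from_quat(o['tcp_rot']).as_matrix();print(o['ee_pos'],T.round(3).tolist(),o['ft_force'],o['time_s'],o['joint_positions'])
H=np.array([.4537,.0903])
y=np.radians(10.04)
hsv=cv2.cvtColor(c['color'],cv2.COLOR_BGR2HSV);m=cv2.inRange(hsv,(22,150,90),(34,255,255));n,l,s,ce=cv2.connectedComponentsWithStats(m)
for i in range(1,n):
    if s[i,4]>150:
        v=ce[i]-K[:2,2];r=np.hypot(*v);t=r/K[0,0];d=M@np.r_[v/r*np.sin(t),np.cos(t)]
        p=(c['position']+d*(.2-c['position'][2])/d[2])[:2];q=p-H
        th=np.arctan2(q[0],-q[1])-y-np.arctan2(-.031,.185)
        print(s[i],ce[i],p,np.hypot(*q),'theta',th)
E
```

```text
[ 0.45111915 -0.04141857  0.2284414 ] [[0.951, 0.309, -0.001], [0.309, -0.951, 0.0], [-0.001, -0.0, -1.0]] [ 1.01893949 -0.353388    0.3546885 ] 11.5667 [-2.31637696e-01  1.32845408e-01 -2.50331668e-01  1.18837360e+00
 -1.54880007e-04  2.59570925e+00]
[  52    0   48   49 1020] [83.51372549 26.37352941] [0.5433088  0.11451313] 0.09282248313933096 theta 1.8254972049468678
[ 363  202   61   58 3146] [392.10330579 230.3086459 ] [ 0.47992127 -0.09724142] 0.18936562795960182 theta 0.129709418732501
[454 254  42  51 897] [469.7458194  273.57302118] [ 0.46870613 -0.16545732] 0.25619717068540404 theta 0.04940018176623483
```

View pics/w5.png

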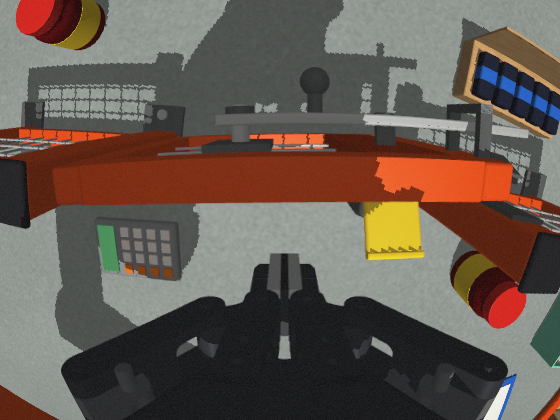

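The gate stands at about 0.13 rad with the lever released. The tool is square to the gate, 43 mm before its middle plane and 125 mm from the hinge. I'll lower and approach the face.

play_rows(motion=[[[0,0,1.2,0,0,0,-1],[0,0,1.1,0,0,0,-1],[0.6,0,0,0,0,0,-1],[0.5,0,0,0,0,0,-1],[0.4,0,0,0,0,0,-1],[0.3,0,0,0,0,0,-1],[0.2,0,0,0,0,0,-1],[0.2,0,0,0,0,0,-1],[0.2,0,0,0,0,0,-1],[0,0,0,0,0,0,-1]]])

```text
time_s: 12.4
ee_pos: [0.4747, -0.0342, 0.2058]
tcp_rot: [0.988, 0.156, 0.0, 0.0]
ft_force: [-0.5, -0.5, -0.3]
grip_width: -0.0002
grasp_force: 0.0
```

play_rows(motion=[[[0.2,0.02,0,0,0,-1,-1],[0.22,0.03,0,0,0,-1,-1],[0.22,0.03,0,0,0,-1,-1],[0.33,0.05,0,0,0,-1.5,-1],[0.33,0.05,0,0,0,-1.5,-1],[0.33,0.05,0,0,0,-1.5,-1],[0.33,0.05,0,0,0,-1.5,-1],[0.33,0.05,0,0,0,-1.5,-1],[0,0,0,0,0,0,-1]]])

```text
time_s: 13.15
ee_pos: [0.4976, -0.0282, 0.2057]
tcp_rot: [0.969, 0.247, 0.0, -0.0]
ft_force: [0.2, -0.3, 0.3]
grip_width: -0.0002
grasp_force: 0.0
```

```bash
cat >th.py <<'E'
from workcell import *
from h import *
c=camera("wrist");cv2.imwrite('pics/wx.png',c['color'])
K=c['mtx'];M=R.from_quat(c['rotation']).as_matrix()
o=get_obs();T=R.from_quat(o['tcp_rot']).as_matrix();H=np.array([.4537,.0903]);y=np.radians(10.04)
r=o['ee_pos'][:2]-H
print('tool theta',np.arctan2(T[1,0],T[0,0])-y,'out,r',r@T[:2,0],r@T[:2,1],o['ee_pos'],o['ft_force'].round(1),o['time_s'])
hsv=cv2.cvtColor(c['color'],cv2.COLOR_BGR2HSV);m=cv2.inRange(hsv,(22,150,90),(34,255,255));n,l,s,ce=cv2.connectedComponentsWithStats(m)
for i in range(1,n):
    if s[i,4]>150:
        v=ce[i]-K[:2,2];a=np.hypot(*v);t=a/K[0,0];d=M@np.r_[v/a*np.sin(t),np.cos(t)]
        p=(c['position']+d*(.2-c['position'][2])/d[2])[:2];q=p-H
        print(ce[i],np.hypot(*q),'theta',np.arctan2(q[0],-q[1])-y-np.arctan2(-.031,.185))
E
python3 th.py
```

```text
tool theta 0.32216863050928385 out,r -0.01822263289009798 0.12503091194568094 [ 0.49734296 -0.02827523  0.20566575] [-0.6  0.2 -0.3] 13.2
[94.19132893 23.48633365] 0.11348643309601594 theta 1.8036172403068749
[401.35745423 290.86704446] 0.19293086352450792 theta 0.3060927523082786
```

The gate is following the finger (about 0.31 rad). I'll keep swinging it steadily.

play_rows(motion=[[[0.22,0.03,0,0,0,-1,-1],[0.33,0.05,0,0,0,-1.5,-1],[0.33,0.05,0,0,0,-1.5,-1],[0.33,0.05,0,0,0,-1.5,-1],[0.33,0.05,0,0,0,-1.5,-1],[0.33,0.05,0,0,0,-1.5,-1],[0.33,0.05,0,0,0,-1.5,-1],[0.33,0.05,0,0,0,-1.5,-1],[0.33,0.05,0,0,0,-1.5,-1],[0.33,0.05,0,0,0,-1.5,-1],[0.33,0.05,0,0,0,-1.5,-1],[0.33,0.05,0,0,0,-1.5,-1],[0.33,0.05,0,0,0,-1.5,-1],[0.33,0.05,0,0,0,-1.5,-1],[0.33,0.05,0,0,0,-1.5,-1],[0.33,0.05,0,0,0,-1.5,-1],[0.33,0.05,0,0,0,-1.5,-1],[0.33,0.05,0,0,0,-1.5,-1],[0.22,0.03,0,0,0,-1,-1],[0,0,0,0,0,0,-1]]])

```text
time_s: 14.87
ee_pos: [0.5483, 0.0048, 0.2058]
tcp_rot: [0.883, 0.47, 0.001, 0.0]
ft_force: [-0.0, 0.2, 0.0]
grip_width: 0.0001
grasp_force: 0.0
```

```bash
python3 th.py
```

```text
tool theta 0.8019974201419402 out,r -0.01811317571674943 0.12621897236851223 [0.54819819 0.00468799 0.20587179] [0.7 0.  0.6] 14.9167
[160.78716216   3.50337838] 0.132095871855588 theta 2.0024274900588033
[400.25856556 291.85518502] 0.19370219284586068 theta 0.7824454270268403
```

play_rows(motion=[[[0.22,0.03,0,0,0,-1,-1],[0.33,0.05,0,0,0,-1.5,-1],[0.33,0.05,0,0,0,-1.5,-1],[0.33,0.05,0,0,0,-1.5,-1],[0.33,0.05,0,0,0,-1.5,-1],[0.33,0.05,0,0,0,-1.5,-1],[0.33,0.05,0,0,0,-1.5,-1],[0.33,0.05,0,0,0,-1.5,-1],[0.33,0.05,0,0,0,-1.5,-1],[0.33,0.05,0,0,0,-1.5,-1],[0.33,0.05,0,0,0,-1.5,-1],[0.33,0.05,0,0,0,-1.5,-1],[0.33,0.05,0,0,0,-1.5,-1],[0.33,0.05,0,0,0,-1.5,-1],[0.33,0.05,0,0,0,-1.5,-1],[0.33,0.05,0,0,0,-1.5,-1],[0.33,0.05,0,0,0,-1.5,-1],[0.33,0.05,0,0,0,-1.5,-1],[0.22,0.03,0,0,0,-1,-1],[0,0,0,0,0,0,-1]]])

```text
time_s: 16.58
ee_pos: [0.5777, 0.0579, 0.2056]
tcp_rot: [0.746, 0.666, 0.0, -0.0]
ft_force: [-0.2, 0.9, -0.2]
grip_width: -0.0002
grasp_force: 0.0
```

play_rows(motion=[[[0.2,0.03,0,0,0,-0.9,-1],[0.2,0.03,0,0,0,-0.9,-1],[0.2,0.03,0,0,0,-0.9,-1],[0.15,0.02,0,0,0,-0.7,-1],[0,0,0,0,0,0,-1]]])

```text
time_s: 17.0
ee_pos: [0.5794, 0.065, 0.2057]
tcp_rot: [0.726, 0.688, 0.0, -0.0]
ft_force: [-0.4, -0.5, 0.6]
grip_width: 0.0
grasp_force: 0.0
```

```bash
python3 th.py
```

```text
tool theta 1.3411734555983366 out,r -0.018549486973636606 0.12684447297769874 [0.57934844 0.06488204 0.20570976] [-0.1  0.6 -0.1] 17.05
[268.20496084  14.7310705 ] 0.15745023427891475 theta 2.2143087820978167
[400.12127045 292.68768046] 0.1944073243632678 theta 1.3167752092558573
```

play_rows(motion=[[[-0.3,0,0,0,0,0,-1],[-0.6,0,0,0,0,0,-1],[-1,0,0,0,0,0,-1],[-1,0,0,0,0,0,-1],[-1,0,0,0,0,0,-1],[0,0,-2,0,0,0,-1],[0,0,-2,0,0,0,-1],[0,0,-2,0,0,0,-1],[0,0,-2,0,0,0,-1],[0,0,0,0,0,0,-1],[0,0,0,0,0,0,-1]]])

```text
time_s: 17.97
ee_pos: [0.578, 0.0245, 0.2868]
tcp_rot: [0.727, 0.687, 0.001, 0.001]
ft_force: [0.6, -0.1, -0.2]
grip_width: -0.0005
grasp_force: 0.0
```

```bash
python3 - <<'E'
from workcell import *
import cv2
cv2.imwrite('pics/s6.png',camera("scene")['color']);o=get_obs();print(o['ee_pos'],o['time_s'],o['qvel'].round(3))
E
python3 th.py
```

```text
[0.57728048 0.02478679 0.28545456] 18.0167 [ 0.006  0.013 -0.034 -0.003  0.001  0.005]
tool theta 1.3400462074796764 out,r -0.058414889344549345 0.1265064852760355 [0.57677017 0.0249552  0.28468257] [0.1 0.3 0.5] 18.0667
[261.77737226   6.17518248] 0.14677980865563414 theta 2.2122558195621886
[366.77812781 179.53375338] 0.1897455802561619 theta 1.3490369190016278
```

View pics/s6.png

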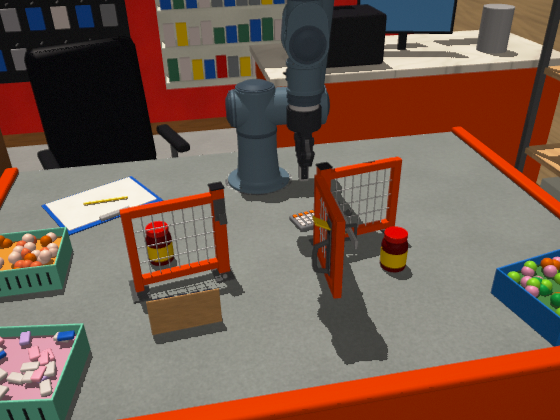

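The gate stands wide open at about (330,235), roughly 1.33 rad. The jars, box and calculator are where they were, and the gripper is clear above.

```bash
python3 -c "
from workcell import *
print(job_done())"
```

```text
the job is handed in; nothing more can be done
None
```

The gate was unlatched, swung to about 1.33 rad and left standing open with the robot clear; jars, box and calculator look undisturbed in the last picture, and the job is handed in (no verdict was returned).

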